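# Set out the change parts for the tool grinder

### The job

Set out the change parts for the next grinder set-up. Drop the thick small-bore spacer into the sleeve, then the thin wide-bore spacer flat on top of it; stand the collet upright in the middle of the square riser block, and lay the hex nut flat on the bench directly to the left of the vee block as the robot looks at it, in line with the block's middle and with about a finger's breadth (20 mm) between them. Leave the jar, the gauge block and the screwdriver where they are.

Things in the scene. Friction and masses are not known exactly. Their poses are not given: they have to be found in the camera images.
- thick_spacer: Loose bright steel ring lying flat, outer diameter 39 mm, thickness 14 mm, small bore 12 mm. Origin at the centre of its underside, z axis up out of the ring. About 0.1 kg.
- thin_spacer: Loose bright steel ring lying flat, outer diameter 39 mm, thickness 9 mm, wide bore 26 mm. Origin at the centre of its underside, z axis up. About 0.05 kg.
- collet: Loose steel collet standing upright, 45 mm high: a round body 35 mm in diameter from 24 mm height to the top, tapering below to a foot 29 mm in diameter; dark bore and radial slits on top. Origin at the centre of its foot, z axis up. About 0.12 kg.
- hex_nut: Loose dark steel hexagon nut lying flat, 36 mm across flats (42 mm across corners), 16 mm high, dark bore. Origin at the centre of its underside, z axis up; its x axis is square to one pair of flats (the other pairs 60 degrees on either side).
- sleeve: Fixed upright aluminium tube, open on top, rim 40 mm and inner floor 4 mm above the bench. Bore about 45 mm, widening to 51 mm at the mouth over the top 8 mm; outside 54 mm (60 at the rim), dark foot disc 72 mm. Takes both spacers as one column, undersides at 4 and 18 mm. Fingers do not fit in beside a spacer: let it go at the mouth and it slides down (oiled). Origin: centre of its underside, z up.
- riser: Fixed bright steel square block 64 x 64 mm, 22 mm high, with a small dark dot near each corner of its flat top. Origin at the centre of its underside, z up, x and y along its sides.
- vee_block: Fixed dark steel block, 34 mm high, with a V groove along its top: 60 mm long along its x axis (the groove, pointing away from the robot within 6 degrees), 50 mm wide along y. Origin at the centre of its underside, z up; +y points to its left as the robot looks at it. The nut's place: on the bench, centre about 65 mm along +y from the block's centre.
- jar: Bystander: small loose amber glass jar with a black lid, 32 mm in diameter and 32 mm high. Origin at the centre of its underside.
- gauge_block: Bystander: small loose pale metal block 32 x 18 x 12 mm (x, y, z). Origin at the centre of its underside.
- screwdriver: Bystander: loose screwdriver about 180 mm long lying on the bench at the left. Origin under its middle, x axis along it.
Not all that is in view belongs to the job. Leave any turquoise look-alike of the thin_spacer alone.

How it is judged (in metres and radians):
At the end, for the whole second after the job is handed in: Thick spacer on the sleeve floor, thin one flat on it (axis within 5 mm, height 3 mm); collet upright on the riser within 15 mm of its middle; nut flat on the bench at the vee block's left, centre 48-85 mm from the block's and within 20 mm along the groove; all upright (0.12 rad), still (horizontal distance between each of thick_spacer, thin_spacer and sleeve below 0.005 m and z of thick_spacer in the frame of sleeve between 0.001 and 0.008 m and z of thin_spacer in the frame of sleeve between 0.015 and 0.022 m and horizontal distance between collet and riser below 0.015 m and z of collet in the frame of riser between 0.019 and 0.026 m and x of hex_nut in the frame of vee_block between -0.02 and 0.02 m and y of hex_nut in the frame of vee_block between 0.048 and 0.085 m and height (world z) of hex_nut between -0.004 and 0.004 m and angle between each of thick_spacer, thin_spacer, collet, hex_nut's own z axis and vertical below 0.12 rad and linear speed of each of thick_spacer, thin_spacer, collet, hex_nut below 0.02 m/s); the robot touches nothing.
It fails at once if the jar is moved by more than 20 mm (distance of jar from where it was at the start of the episode above 0.02 m).
It fails at once if the gauge block is moved by more than 20 mm (distance of gauge_block from where it was at the start of the episode above 0.02 m).
It fails at once if the screwdriver is moved by more than 20 mm (distance of screwdriver from where it was at the start of the episode above 0.02 m).
It also fails if it takes over 115 s, if anything falls off the work surface, if the arm or the gripper's body presses on something with over 40 N, if the wrist force passes 120 N, or if a joint passes its speed limit or range.

### The arm

A 6-joint arm with a two-finger parallel gripper is mounted at the origin on the work surface. World frame = base frame: x ahead of the robot, y to its left, z up, the work surface at z = 0. Lengths are in mm, angles in rad, forces in N, time in s.
With the tool pointing down it reaches from about 350 to 800 mm from the base axis. Payload 7.3 kg.
Tool frame: the origin (TCP) lies on the centre line of the jaws, within the pads' length; the fingertips stand 11 mm ahead of it and the grasp point (between the pads) lies 8 mm behind it; z points along the fingers, y is the line along which they close (so a half turn about z gives the same grasp; the last joint's range is limited). The gripper opens to 85 mm and grips with 20 to 120 N. Pads are 22 mm wide; open, the fingers measure 114 mm over their backs; the gripper's body (76 mm by 85 mm) begins 54 mm behind the grasp point. The pads swing forward as they close: fully open they stand 13 mm farther back than shut.
Start: joints at [1.137, 0.342, 1.524, -0, 1.275, -0.146], TCP at [149.002, 503.43, 242.322] pointing down, gripper open.
Joint ranges: [-2.53, 2.53], [-0.77, 2.02], [0.04, 2.7], [-1, 4.14], [0.28, 2.66], [-3.11, 3.11]. Speed limits (rad/s): [2.57, 2.57, 3.14, 3.14, 3.14, 3.14].

### API

Orientations are given as a unit quaternion [w, x, y, z].
In Python, from rig import telemetry, imaging, workorder gives the robot as it stands. The module is installed in compiled form; this text tells all that it offers.
- The arm moves only by the tool move_arm, never from a script. Its argument "increments" is a list of rows, each an object of numbers: "tx", "ty", "tz": the shift along the world's x, y, z as a fraction of full scale; "yaw": the turn about the world's z as a fraction of full scale. In form: [{"tx": .., "ty": .., "tz": .., "yaw": ..}, ...]. A call has 1 to 20 rows; each row shifts and turns the commanded pose from where the row before left it; what a row does not reach is not made up. Full scale, the value 1, is 6 cm for a shift and 5 degrees for a turn. A row lasts 1/8 s, in which the tool goes at most 62.5 mm and 10.7 degrees, less where a joint would pass 70% of its speed; a pose out of reach is approached as far as the arm can. A call with a number of a shift or a turn outside -1 to 1 is refused whole. A call with a gripper value outside its range is refused whole. "hand" is the opening, from 0 (shut) to 1 (fully open), set as the call begins (left out, the last holds). The fingers move at their own pace and stop on an object; the grip force is fixed at half the most. Time passes only in rows, so rows that do not move let the fingers close. It gives the time, the measured TCP pose, the force, the opening and the grip force at its end, in the units of the state.
- telemetry.state(): the state, without advancing time (a new reading comes with each control period).
- imaging.read_camera(name): name is "side" or "top"; returns the picture (480x640x3 uint8, blue, green, red); there is no depth.
- imaging.camera_model(name): a dict with "fx", "fy", "cx", "cy" (pixels), "extrinsics" (4x4, takes a point from camera to world coordinates). Camera axes: x right, y up, looking along -z (the intrinsics and any distortion apply to the point x, -y, -z); pixel columns grow to the right and rows downward; lengths in mm; the calibration is good to about 2 mm. A picture is of the moment at which its call begins. camera_model takes no time and is no camera call.
- workorder.close_job(): hands the job in; it is judged then, once.
The state is a dict: "t": time; "q": joint angles; "joint_vel": joint speeds; "tau": joint torques, N m; "tool_pos": TCP position; "tool_rot": TCP orientation; "wrist_force": force on the tool from outside, world axes, zero at the start; "moment": the same for the moment, N m; "opening": finger opening in mm; "grip_force": force on a finger pad.
Only numpy, scipy, OpenCV 4.12 (cv2) and the standard library are available. Lean on these libraries where they do the work, as an engineer would, in place of code of your own. Each camera call takes 0.05 s, during which the arm holds its last target. There are 200 camera calls.

## Working session

There is one attempt and no reset: what is moved stays moved. The work goes in short steps, Python scripts to look and compute and a tool call to move; the robot and the scene stay as the last step left them, time stands still between calls to the robot, and variables do not carry over. Pictures are saved under pics/ and viewed, at most 14 in all, crops included, and the job is handed in when it is done.

Besides the shell and the picture viewer there is one more tool, called after "Call:" as name(argument=value, ...), one argument or row to a line, values as JSON. move_arm: Moves the arm, as the interface text tells. Its arguments: {"type":"object","properties":{"increments":{"type":"array","items":{"type":"object","properties":{"tx":{"type":"number","minimum":-1,"maximum":1},"ty":{"type":"number","minimum":-1,"maximum":1},"tz":{"type":"number","minimum":-1,"maximum":1},"yaw":{"type":"number","minimum":-1,"maximum":1}}}},"hand":{"type":"number"}},"required":["increments"]}

```bash
mkdir -p pics; cat > h.py <<'E'
import numpy as np, cv2
from rig import telemetry, imaging, workorder
def snap(n,f):
    im=imaging.read_camera(n); cv2.imwrite('pics/'+f+'.png',im); return im
def ray(n,u,v):
    c=imaging.camera_model(n);E=np.array(c['extrinsics'])
    p=np.array([(u-c['cx'])/c['fx'],(v-c['cy'])/c['fy'],1.0])
    d=E[:3,:3]@np.array([p[0],-p[1],-1]); return E[:3,3],d
def plane(n,u,v,z):
    o,d=ray(n,u,v); return (o+d*(z-o[2])/d[2])
def proj(n,P):
    c=imaging.camera_model(n);E=np.array(c['extrinsics']);p=np.linalg.inv(E)@np.append(P,1)
    return np.array([c['fx']*p[0]/-p[2]+c['cx'],c['fy']*-p[1]/-p[2]+c['cy']])
E
python3 - <<'E'
from h import *
snap('top','t0');snap('side','s0')
for n in('top','side'):print(imaging.camera_model(n))
print(telemetry.state())
E
```

```text
{'fx': 452.76343612567865, 'fy': 452.76343612567865, 'cx': 322.6156584806305, 'cy': 245.81099309950352, 'extrinsics': array([[ 1.83903390e-02,  9.97992291e-01, -6.06067832e-02,
         4.33298685e+02],
       [-9.99781106e-01,  1.77507416e-02, -1.10748370e-02,
         7.03084408e+01],
       [-9.97678657e-03,  6.07971867e-02,  9.98100278e-01,
         9.25676365e+02],
       [ 0.00000000e+00,  0.00000000e+00,  0.00000000e+00,
         1.00000000e+00]])}
{'fx': 565.5732254780663, 'fy': 565.5732254780663, 'cx': 321.5493446121326, 'cy': 236.7356851759379, 'extrinsics': array([[ 8.36103153e-01,  3.21530965e-01, -4.44465247e-01,
        -2.49283359e+01],
       [-5.48550598e-01,  4.82841050e-01, -6.82610256e-01,
        -7.57107278e+02],
       [-4.87426811e-03,  8.14544264e-01,  5.80080928e-01,
         7.32892024e+02],
       [ 0.00000000e+00,  0.00000000e+00,  0.00000000e+00,
         1.00000000e+00]])}
{'t': 0.1, 'q': array([ 1.13701516e+00,  3.42650352e-01,  1.52487544e+00, -2.65521988e-05,
        1.27538381e+00, -1.45989166e-01]), 'joint_vel': array([ 0.0020075 , -0.00168449, -0.00263428,  0.00012063, -0.00102731,
        0.00117936]), 'tau': array([ 6.88476703e-04, -4.34447336e+01, -2.46490180e+01, -1.60137010e-04,
        4.60830182e-03,  4.52553502e-05]), 'tool_pos': array([148.85948094, 503.1227216 , 241.71291232]), 'tool_rot': array([-1.76050930e-04,  1.43396064e-01,  9.89665163e-01, -6.34629786e-04]), 'wrist_force': array([-0.36019417, -0.04793818,  0.18489067]), 'moment': array([-0.02966957,  0.05065032, -0.00485359]), 'grip_force': 0.0, 'opening': 85.33834574574612}
```

View pics/t0.png

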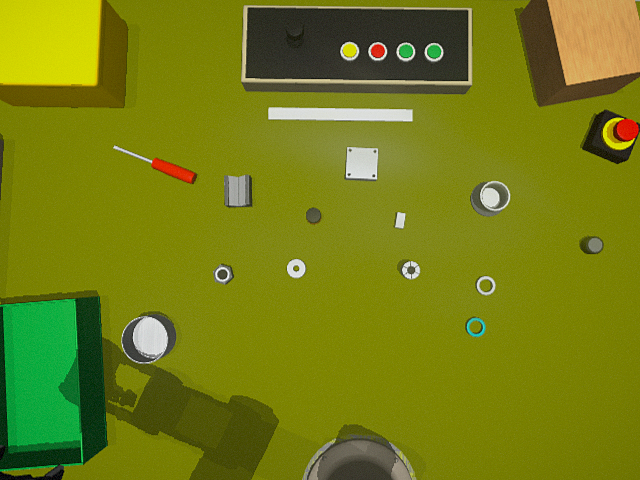

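View pics/s0.png

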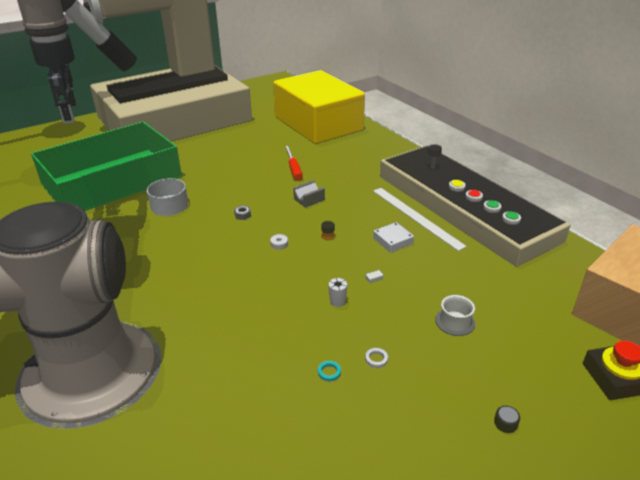

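Two cans could be the sleeve: top (490,197) has a dark foot disc and a small bore, so it fits. The can at (150,338) is much larger and has no foot. Two rings could be the thin spacer: (485,285) is bright steel, while (475,327) is the turquoise look-alike. The thick small-bore ring is at (296,268). I'll confirm these in one enlarged crop and measure.

```bash
python3 - <<'E'
from h import *
t=cv2.imread('pics/t0.png');s=cv2.imread('pics/s0.png')
T=dict(thick=(296,268,14),thin=(485,285,9),collet=(411,270,45),nut=(223,274,16),vee=(238,191,34),riser=(362,163,22),sleeve=(490,197,40),jar=(313,215,32),gauge=(400,220,12))
S=dict(thick=(279,241),thin=(376,357),collet=(338,292),nut=(242,212),vee=(309,193),riser=(394,236),sleeve=(457,315),jar=(328,230),gauge=(374,276))
rows=[]
for n,im,D in(('top',t,T),('side',s,S)):
    sat=cv2.cvtColor(im,cv2.COLOR_BGR2HSV)[...,1]
    m=(sat<110).astype(np.uint8)
    N,L,st,ce=cv2.connectedComponentsWithStats(m)
    tiles=[]
    for k in D:
        u,v=D[k][:2]
        w=L[v-22:v+23,u-22:u+23];ids=np.unique(w[w>0])
        i=max(ids,key=lambda i:(w==i).sum()) if len(ids) else 0
        c,_=cv2.findContours((L==i).astype(np.uint8),0,2);c=max(c,key=cv2.contourArea)
        M=cv2.moments(c);cc=np.array([M['m10'],M['m01']])/M['m00'];r=cv2.minAreaRect(c)
        z=T[k][2]
        print(n,k,cc.round(1),[np.round(x,1) for x in r],'top-plane',plane(n,*cc,z).round(0),'mid',plane(n,*cc,z/2).round(0))
        tiles.append(cv2.resize(im[v-25:v+25,u-25:u+25],(158,158),interpolation=cv2.INTER_CUBIC))
    rows+= [np.hstack(tiles[:5]),np.hstack(tiles[5:]+[tiles[0]*0])]
cv2.imwrite('pics/c0.png',cv2.resize(np.vstack(rows),(750,600)))
E
```

```text
top thick [295.9 268.1] [array([296., 268.]), array([18., 18.]), np.float64(90.0)] top-plane [443. 133.  14.] mid [443. 134.   7.]
top thin [485.4 285.2] [array([485.5, 285.5]), array([19., 19.]), np.float64(90.0)] top-plane [ 415. -248.    9.] mid [ 415. -250.    4.]
top collet [410.1 269.8] [array([410.2, 269.8]), array([18.4, 17.7]), np.float64(45.0)] top-plane [443. -90.  45.] mid [443. -94.  22.]
top nut [222.7 273.9] [array([222.5, 274. ]), array([17.7, 20.5]), np.float64(45.0)] top-plane [428. 280.  16.] mid [428. 282.   8.]
top vee [237.3 190.7] [array([237.5, 190.5]), array([31., 27.]), np.float64(90.0)] top-plane [594. 252.  34.] mid [597. 256.  17.]
top riser [361.5 163.5] [array([361.5, 163.5]), array([32.2, 33.1]), np.float64(2.4)] top-plane [656.   5.  22.] mid [659.   4.  11.]
top sleeve [489.9 197.7] [array([490.5, 198. ]), array([34., 39.]), np.float64(90.0)] top-plane [ 588. -247.   40.] mid [ 591. -254.   20.]
top jar [312.9 214.7] [array([313. , 214.5]), array([13.4, 13.4]), np.float64(45.0)] top-plane [549. 101.  32.] mid [551. 101.  16.]
top gauge [399.9 220. ] 
[... 626 characters left out ...]
6.] mid [430. 284.   8.]
side vee [308.6 193.4] [array([309., 193.]), array([22.7, 31.6]), np.float64(68.2)] top-plane [583. 232.  34.] mid [597. 256.  17.]
side riser [393.  236.6] [array([393. , 236.6]), array([27.6, 38.5]), np.float64(69.4)] top-plane [649.  -6.  22.] mid [659.   6.  11.]
side sleeve [456. 315.] [array([454.9, 314.4]), array([39.5, 41.2]), np.float64(3.2)] top-plane [ 573. -273.   40.] mid [ 590. -259.   20.]
side jar [327.6 226.5] [array([327.5, 227. ]), array([10., 11.]), np.float64(90.0)] top-plane [544.  93.  32.] mid [557. 112.  16.]
side gauge [373.9 275.7] [array([374.2, 275.6]), array([10.4, 17.7]), np.float64(73.3)] top-plane [541. -79.  12.] mid [546. -74.   6.]
```

View pics/c0.png

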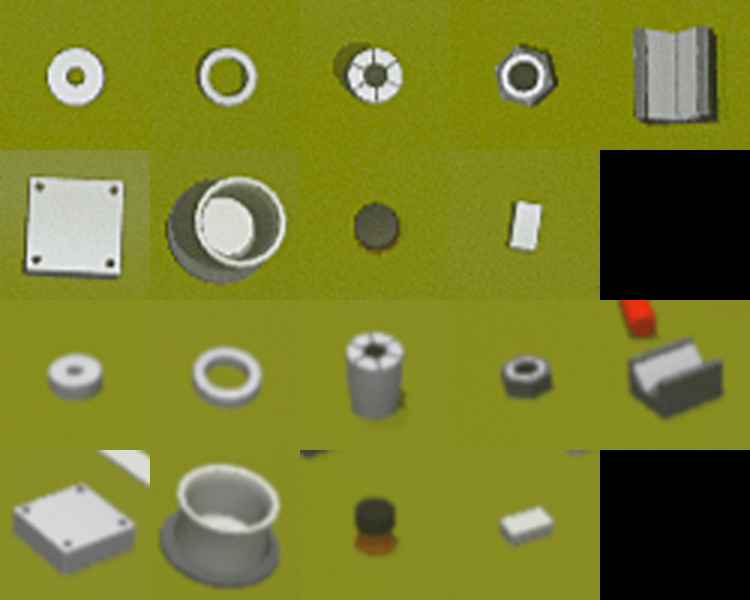

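The picks are confirmed: thick small-bore ring, bright thin ring, collet, nut, vee block, riser and the footed sleeve. Next I'll refine the sleeve rim, nut angle, vee and riser yaw, and the screwdriver clearance.

```bash
python3 - <<'E'
from h import *
t=cv2.imread('pics/t0.png');s=cv2.imread('pics/s0.png')
# rim: bright pixels in outer ring
for n,im,(u,v),thr in(('top',t,(494,195),0),('side',s,(457,308),0)):
    w=28 if n=='top' else 24
    g=cv2.resize(cv2.cvtColor(im,cv2.COLOR_BGR2HSV)[v-w:v+w,u-w:u+w],None,fx=4,fy=4,interpolation=cv2.INTER_CUBIC)
    for th in(190,205,220):
        m=((g[...,2]>th)&(g[...,1]<60)).astype(np.uint8)
        c,_=cv2.findContours(m,0,1);c=max(c,key=lambda c:cv2.boundingRect(c)[2]);h=cv2.convexHull(c)
        e=cv2.fitEllipse(h);uu=u-w+(e[0][0]-1.5)/4;vv=v-w+(e[0][1]-1.5)/4
        print(n,th,round(uu,1),round(vv,1),np.array(e[1])/4,plane(n,uu,vv,40).round(1))
# nut angle
u,v=223,274;g=cv2.resize(cv2.cvtColor(t,cv2.COLOR_BGR2HSV)[v-18:v+18,u-18:u+18,1],None,fx=8,fy=8,interpolation=cv2.INTER_CUBIC)
c,_=cv2.findContours((g<130).astype(np.uint8),0,1);c=max(c,key=cv2.contourArea);h=cv2.convexHull(c)[:,0].astype(float)
m=np.zeros_like(g);cv2.fillPoly(m,[h.astype(np.int32)],1)
yy,xx=np.nonzero(m);P=np.array([plane('top',u-18+a/8,v-18+b/8,10)[:2] for a,b in zip(xx[::7],yy[::7])]);d=P-P.mean(0)
z=((d[:,0]+1j*d[:,1])**6).sum();print('nut c',P.mean(0).round(1),'corner dir deg mod 60',np.degrees(np.angle(z))/6)
# width over directions
for a in range(0,180,15):
    q=d@[np.cos(np.radians(a)),np.sin(np.radians(a))];print(a,np.ptp(q).round(1),end='; ')
print()
red=cv2.inRange(cv2.cvtColor(t,cv2.COLOR_BGR2HSV),(0,120,60),(8,255,255));red[:,250:]=0;red[250:]=0
y,x=np.nonzero(red)
for i in(x.argmin(),x.argmax(),y.argmin(),y.argmax()):print('sd',x[i],y[i],plane('top',x[i],y[i],10).round(0))
# groove line of vee in top: dark valley column; edges of block top
for (a,b) in((236.5,176),(238,206)):print(plane('top',a,b,20).round(0))
E
```

```text
top 190 494.7 195.4 [28.9962368  29.99952316] [ 592.4 -256.4   40. ]
top 205 494.7 195.4 [28.54941559 29.77544594] [ 592.4 -256.3   40. ]
top 220 490.3 196.9 [16.00358391 18.50669479] [ 589.2 -247.6   40. ]
side 190 457.7 305.6 [20.98209953 33.43128967] [ 592.9 -256.3   40. ]
side 205 456.6 314.3 [ 3.35690117 13.4112606 ] [ 575.  -271.9   40. ]
side 220 460.2 315.3 [1.3477757  3.20715284] [ 578.5 -277.1   40. ]
nut c [427.3 280.8] corner dir deg mod 60 15.462009586806387
0 41.2; 15 42.4; 30 41.4; 45 38.6; 60 41.9; 75 43.6; 90 42.6; 105 39.7; 120 42.2; 135 42.7; 150 41.3; 165 38.5; 
sd 152 161 [657. 435.  10.]
sd 194 173 [634. 347.  10.]
sd 155 158 [664. 429.  10.]
sd 188 182 [615. 359.  10.]
[627. 258.  20.]
[566. 253.  20.]
```

Call:
move_arm(
  hand=0.46,
  increments=[
    {"tx":0.58,"ty":-0.32,"tz":0,"yaw":-0.71},
    {"tx":0.58,"ty":-0.32,"tz":0,"yaw":-0.71},
    {"tx":0.58,"ty":-0.32,"tz":0,"yaw":-0.71},
    {"tx":0.58,"ty":-0.32,"tz":-0.2,"yaw":-0.71},
    {"tx":0.58,"ty":-0.32,"tz":-0.4,"yaw":-0.71},
    {"tx":0.58,"ty":-0.32,"tz":-0.4,"yaw":-0.71},
    {"tx":0.58,"ty":-0.32,"tz":-0.4,"yaw":-0.71},
    {"tx":0.58,"ty":-0.32,"tz":-0.4,"yaw":-0.71},
    {"tz":-0.5},
    {"tz":-0.5},
    {"tz":-0.4},
    {},
  ],
)

```text
invalid input
```

Call:
move_arm(
  hand=0.46,
  increments=[
    {"tx":0.58,"ty":-0.32,"tz":0,"yaw":-0.71},
    {"tx":0.58,"ty":-0.32,"tz":0,"yaw":-0.71},
    {"tx":0.58,"ty":-0.32,"tz":0,"yaw":-0.71},
    {"tx":0.58,"ty":-0.32,"tz":-0.2,"yaw":-0.71},
    {"tx":0.58,"ty":-0.32,"tz":-0.4,"yaw":-0.71},
    {"tx":0.58,"ty":-0.32,"tz":-0.4,"yaw":-0.71},
    {"tx":0.58,"ty":-0.32,"tz":-0.4,"yaw":-0.71},
    {"tx":0.58,"ty":-0.32,"tz":-0.4,"yaw":-0.71},
    {"tx":0,"ty":0,"tz":-0.5,"yaw":0},
    {"tx":0,"ty":0,"tz":-0.5,"yaw":0},
    {"tx":0,"ty":0,"tz":-0.4,"yaw":0},
    {"tx":0,"ty":0,"tz":0,"yaw":0},
  ],
)

```text
t: 1.6
tool_pos: [426.1, 349.0, 48.4]
tool_rot: [-0.001, 0.382, 0.924, -0.002]
wrist_force: [-0.7, 0.1, 1.0]
opening: 39.2
grip_force: 0.0
```

Call:
move_arm(
  increments=[
    {"tx":0,"ty":0,"tz":-0.3,"yaw":0},
    {"tx":0,"ty":0,"tz":-0.2,"yaw":0},
    {"tx":0,"ty":0,"tz":-0.08,"yaw":0},
    {"tx":0,"ty":0,"tz":0,"yaw":0},
  ],
)

```text
t: 2.1
tool_pos: [427.5, 349.9, 15.7]
tool_rot: [0.0, 0.382, 0.924, 0.0]
wrist_force: [0.6, 0.2, -0.3]
opening: 39.5
grip_force: 0.0
```

Call:
move_arm(
  increments=[
    {"tx":0,"ty":0,"tz":-0.03,"yaw":0},
    {"tx":0,"ty":0,"tz":0,"yaw":0},
  ],
)

```text
t: 2.35
tool_pos: [427.5, 349.9, 14.0]
tool_rot: [0.0, 0.382, 0.924, 0.0]
wrist_force: [-1.0, -0.8, -0.5]
opening: 38.9
grip_force: 0.0
```

Call:
move_arm(
  increments=[
    {"tx":0,"ty":0,"tz":-0.03,"yaw":0},
    {"tx":0,"ty":0,"tz":0,"yaw":0},
  ],
)

```text
t: 2.6
tool_pos: [427.4, 349.8, 11.9]
tool_rot: [-0.0, 0.382, 0.924, -0.0]
wrist_force: [0.4, 0.2, 0.1]
opening: 39.3
grip_force: 0.0
```

Call:
move_arm(
  increments=[
    {"tx":0,"ty":0,"tz":-0.025,"yaw":0},
    {"tx":0,"ty":0,"tz":0,"yaw":0},
  ],
)

```text
t: 2.85
tool_pos: [427.3, 349.8, 10.3]
tool_rot: [-0.0, 0.382, 0.924, -0.0]
wrist_force: [-0.4, 0.3, -0.3]
opening: 39.5
grip_force: 0.0
```

Call:
move_arm(
  increments=[
    {"tx":0,"ty":0,"tz":-0.02,"yaw":0},
    {"tx":0,"ty":0,"tz":0,"yaw":0},
  ],
)

```text
t: 3.1
tool_pos: [427.5, 349.9, 9.6]
tool_rot: [0.0, 0.382, 0.924, 0.0]
wrist_force: [-1.4, -0.2, 4.2]
opening: 39.1
grip_force: 2.3
```

Call:
move_arm(
  increments=[
    {"tx":0,"ty":0,"tz":-0.02,"yaw":0},
    {"tx":0,"ty":0,"tz":0,"yaw":0},
  ],
)

```text
t: 3.35
tool_pos: [427.5, 349.9, 9.6]
tool_rot: [0.0, 0.382, 0.924, 0.0]
wrist_force: [-4.2, -2.1, 15.4]
opening: 39.2
grip_force: 7.8
```

Call:
move_arm(
  hand=0.72,
  increments=[
    {"tx":0,"ty":0,"tz":0.7,"yaw":0},
    {"tx":0.01,"ty":-0.57,"tz":0,"yaw":0},
    {"tx":0.01,"ty":-0.57,"tz":0,"yaw":0},
    {"tx":0,"ty":0,"tz":0,"yaw":0},
    {"tx":0,"ty":0,"tz":-0.3,"yaw":0},
    {"tx":0,"ty":0,"tz":-0.3,"yaw":0},
    {"tx":0,"ty":0,"tz":0,"yaw":0},
  ],
)

```text
t: 4.22
tool_pos: [427.9, 281.7, 12.9]
tool_rot: [-0.001, 0.382, 0.924, -0.001]
wrist_force: [-0.6, -0.5, -0.2]
opening: 61.7
grip_force: 0.0
```

Call:
move_arm(
  hand=0.3,
  increments=[
    {"tx":0,"ty":0,"tz":0,"yaw":0},
    {"tx":0,"ty":0,"tz":0,"yaw":0},
    {"tx":0,"ty":0,"tz":0,"yaw":0},
    {"tx":0,"ty":0,"tz":0,"yaw":0},
    {"tx":0,"ty":0,"tz":0,"yaw":0},
  ],
)

```text
t: 4.85
tool_pos: [429.2, 282.0, 15.0]
tool_rot: [0.001, 0.382, 0.924, 0.001]
wrist_force: [-1.0, 1.8, 5.7]
opening: 34.3
grip_force: 60.6
```

Call:
move_arm(
  increments=[
    {"tx":0,"ty":0,"tz":0.4,"yaw":0},
    {"tx":0,"ty":0,"tz":0.6,"yaw":0},
    {"tx":0,"ty":0,"tz":0.6,"yaw":0},
    {"tx":0,"ty":0,"tz":0,"yaw":0},
    {"tx":0,"ty":0,"tz":0,"yaw":0},
  ],
)

```text
t: 5.48
tool_pos: [428.0, 281.1, 109.3]
tool_rot: [-0.0, 0.382, 0.924, -0.0]
wrist_force: [0.0, -0.3, -2.2]
opening: 34.2
grip_force: 60.2
```

```bash
python3 - <<'E'
from h import *
im=snap('side','s1');st=telemetry.state();print(st['tool_pos'],st['opening'],st['grip_force'],st['wrist_force'])
p=st['tool_pos'];u,v=proj('side',p).astype(int);print(u,v)
cv2.imwrite('pics/s1c.png',cv2.resize(im[v-50:v+50,u-50:u+50],(600,600),interpolation=cv2.INTER_CUBIC))
E
```

```text
[427.76587703 281.01678391 108.82234974] 34.20041645850581 60.227133091539145 [ 0.93006693 -0.06776611 -2.20580658]
237 175
```

View pics/s1c.png

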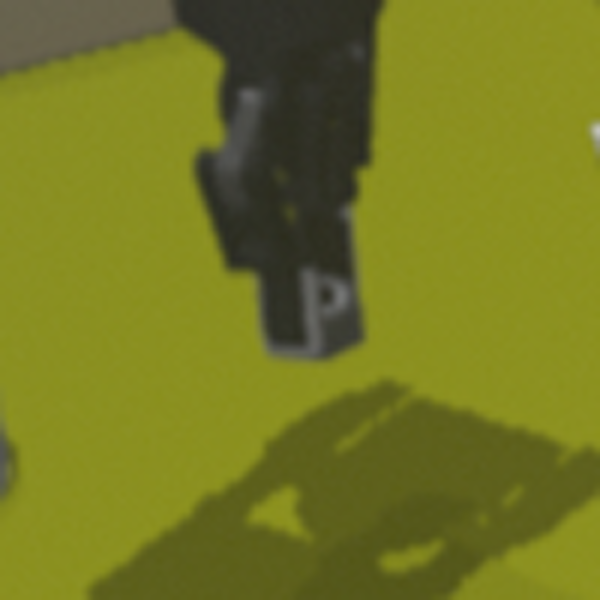

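Call:
move_arm(
  increments=[
    {"tx":0.3,"ty":0.067,"tz":0,"yaw":-1},
    {"tx":0.3,"ty":0.067,"tz":0,"yaw":-1},
    {"tx":0.3,"ty":0.067,"tz":0,"yaw":-1},
    {"tx":0.3,"ty":0.067,"tz":0,"yaw":-1},
    {"tx":0.3,"ty":0.067,"tz":0,"yaw":-1},
    {"tx":0.3,"ty":0.067,"tz":0,"yaw":-1},
    {"tx":0.3,"ty":0.067,"tz":0,"yaw":-1},
    {"tx":0.3,"ty":0.067,"tz":0,"yaw":-1},
    {"tx":0.3,"ty":0.067,"tz":0,"yaw":-1},
    {"tx":0,"ty":0,"tz":-0.5,"yaw":0},
    {"tx":0,"ty":0,"tz":-0.5,"yaw":0},
    {"tx":0,"ty":0,"tz":-0.3,"yaw":0},
    {"tx":0,"ty":0,"tz":0,"yaw":0},
  ],
)

```text
t: 7.15
tool_pos: [589.3, 317.0, 29.6]
tool_rot: [-0.001, 0.706, 0.708, -0.002]
wrist_force: [-0.1, 0.3, -0.2]
opening: 34.3
grip_force: 60.2
```

Call:
move_arm(
  increments=[
    {"tx":0.02,"ty":0,"tz":-0.15,"yaw":0},
    {"tx":0,"ty":0,"tz":-0.06,"yaw":0},
    {"tx":0,"ty":0,"tz":0,"yaw":0},
  ],
)

```text
t: 7.52
tool_pos: [591.9, 317.6, 19.6]
tool_rot: [0.0, 0.706, 0.708, 0.0]
wrist_force: [-0.5, -1.2, -1.0]
opening: 34.3
grip_force: 60.2
```

Call:
move_arm(
  increments=[
    {"tx":0,"ty":0,"tz":-0.03,"yaw":0},
    {"tx":0,"ty":0,"tz":0,"yaw":0},
  ],
)

```text
t: 7.78
tool_pos: [591.8, 317.6, 17.8]
tool_rot: [0.0, 0.706, 0.708, 0.0]
wrist_force: [0.3, -0.3, -1.1]
opening: 34.1
grip_force: 60.2
```

Call:
move_arm(
  increments=[
    {"tx":0,"ty":0,"tz":-0.04,"yaw":0},
    {"tx":0,"ty":0,"tz":0,"yaw":0},
  ],
)

```text
t: 8.02
tool_pos: [591.8, 317.6, 15.1]
tool_rot: [0.0, 0.706, 0.708, 0.0]
wrist_force: [-0.8, 0.2, -0.3]
opening: 34.5
grip_force: 60.2
```

Call:
move_arm(
  increments=[
    {"tx":0,"ty":0,"tz":-0.025,"yaw":0},
    {"tx":0,"ty":0,"tz":0,"yaw":0},
  ],
)

```text
t: 8.28
tool_pos: [591.8, 317.6, 15.0]
tool_rot: [0.0, 0.706, 0.708, 0.0]
wrist_force: [-3.8, -1.2, 7.3]
opening: 34.4
grip_force: 61.1
```

Call:
move_arm(
  hand=0.66,
  increments=[
    {"tx":0,"ty":0,"tz":0.01,"yaw":0},
    {"tx":0,"ty":0,"tz":0,"yaw":0},
    {"tx":0,"ty":0,"tz":0,"yaw":0},
    {"tx":0,"ty":0,"tz":0.3,"yaw":0},
    {"tx":0,"ty":0,"tz":0.6,"yaw":0},
    {"tx":0,"ty":0,"tz":0.6,"yaw":0},
    {"tx":-0.5,"ty":-0.6,"tz":0,"yaw":0},
    {"tx":-0.5,"ty":-0.6,"tz":0,"yaw":0},
    {"tx":-0.5,"ty":-0.6,"tz":0,"yaw":0},
    {"tx":-0.5,"ty":-0.6,"tz":0,"yaw":0},
    {"tx":-0.47,"ty":-0.66,"tz":0,"yaw":0},
    {"tx":0,"ty":0,"tz":-0.5,"yaw":0},
    {"tx":0,"ty":0,"tz":0,"yaw":0},
  ],
)

```text
t: 9.9
tool_pos: [443.0, 133.6, 74.4]
tool_rot: [-0.0, 0.707, 0.707, -0.001]
wrist_force: [0.1, 0.6, 0.2]
opening: 56.7
grip_force: 0.0
```

```bash
python3 - <<'E'
from h import *
t=snap('top','t1');st=telemetry.state();print(st['q'].round(2),st['tool_pos'])
sat=cv2.cvtColor(t,cv2.COLOR_BGR2HSV)[...,1]
cv2.imwrite('pics/t1c.png',cv2.resize(t[130:290,170:370],(800,600),interpolation=cv2.INTER_CUBIC))
E
```

```text
[0.13 0.45 1.9  0.   0.79 0.13] [443.91312352 134.01366161  75.04352153]
```

View pics/t1c.png

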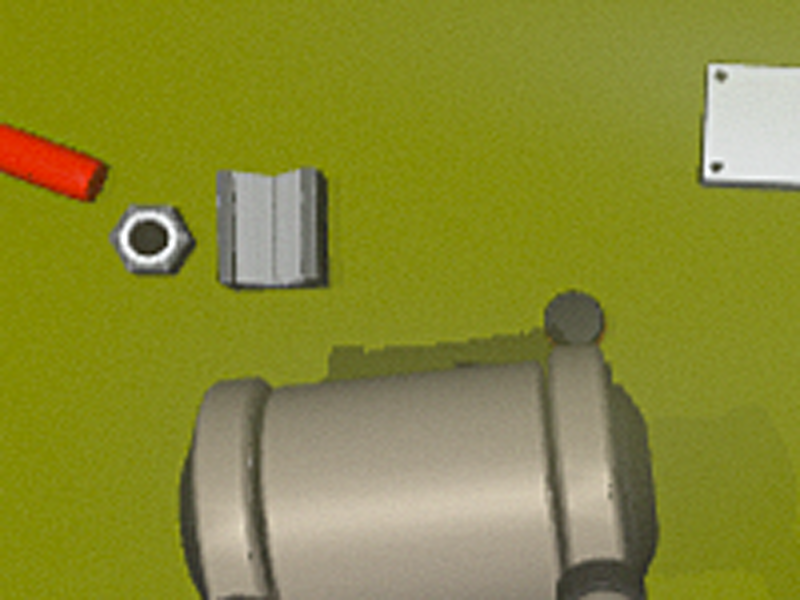

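Call:
move_arm(
  increments=[
    {"tx":0,"ty":0,"tz":-0.5,"yaw":0},
    {"tx":0,"ty":0,"tz":-0.4,"yaw":0},
    {"tx":0,"ty":0,"tz":-0.08,"yaw":0},
    {"tx":0,"ty":0,"tz":0,"yaw":0},
    {"tx":0,"ty":0,"tz":0,"yaw":0},
  ],
)

```text
t: 10.58
tool_pos: [444.5, 134.3, 16.6]
tool_rot: [0.001, 0.706, 0.708, 0.001]
wrist_force: [-0.2, 0.3, 0.0]
opening: 56.4
grip_force: 0.0
```

Call:
move_arm(
  hand=0.35,
  increments=[
    {"tx":0,"ty":0,"tz":0,"yaw":0},
    {"tx":0,"ty":0,"tz":0,"yaw":0},
    {"tx":0,"ty":0,"tz":0,"yaw":0},
    {"tx":0,"ty":0,"tz":0,"yaw":0},
  ],
)

```text
t: 11.08
tool_pos: [444.1, 134.1, 16.6]
tool_rot: [0.001, 0.706, 0.708, 0.001]
wrist_force: [-1.2, 0.1, 6.7]
opening: 35.8
grip_force: 59.4
```

Call:
move_arm(
  increments=[
    {"tx":0,"ty":0,"tz":0.4,"yaw":0},
    {"tx":0,"ty":0,"tz":0.6,"yaw":0},
    {"tx":0,"ty":0,"tz":0.6,"yaw":0},
    {"tx":0.225,"ty":-0.591,"tz":0,"yaw":0},
    {"tx":0.225,"ty":-0.591,"tz":0,"yaw":0},
    {"tx":0.225,"ty":-0.591,"tz":0,"yaw":0},
    {"tx":0.225,"ty":-0.591,"tz":0,"yaw":0},
    {"tx":0.225,"ty":-0.591,"tz":0,"yaw":0},
    {"tx":0.225,"ty":-0.591,"tz":0,"yaw":0},
    {"tx":0.225,"ty":-0.591,"tz":0,"yaw":0},
    {"tx":0.225,"ty":-0.591,"tz":0,"yaw":0},
    {"tx":0.225,"ty":-0.591,"tz":0,"yaw":0},
    {"tx":0.225,"ty":-0.591,"tz":0,"yaw":0},
    {"tx":0.225,"ty":-0.591,"tz":0,"yaw":0},
    {"tx":0,"ty":0,"tz":0,"yaw":0},
    {"tx":0,"ty":0,"tz":0,"yaw":0},
  ],
)

```text
t: 13.08
tool_pos: [591.6, -255.5, 111.2]
tool_rot: [-0.001, 0.707, 0.708, 0.0]
wrist_force: [-0.6, 0.0, -0.7]
opening: 35.5
grip_force: 60.6
```

```bash
python3 - <<'E'
from h import *
im=snap('side','s2');st=telemetry.state();print(st['q'].round(2),st['tool_pos'],st['opening'],st['wrist_force'])
p=st['tool_pos'];u,v=proj('side',p).astype(int);print(u,v)
cv2.imwrite('pics/s2c.png',cv2.resize(im[v-35:v+85,u-60:u+60],(600,600),interpolation=cv2.INTER_CUBIC))
E
```

```text
[-0.53  0.68  1.34  0.    1.13 -0.53] [ 591.62326788 -255.06920757  111.34532747] 35.21120528214352 [ 0.07949401 -0.30989585 -0.6133913 ]
462 274
```

View pics/s2c.png

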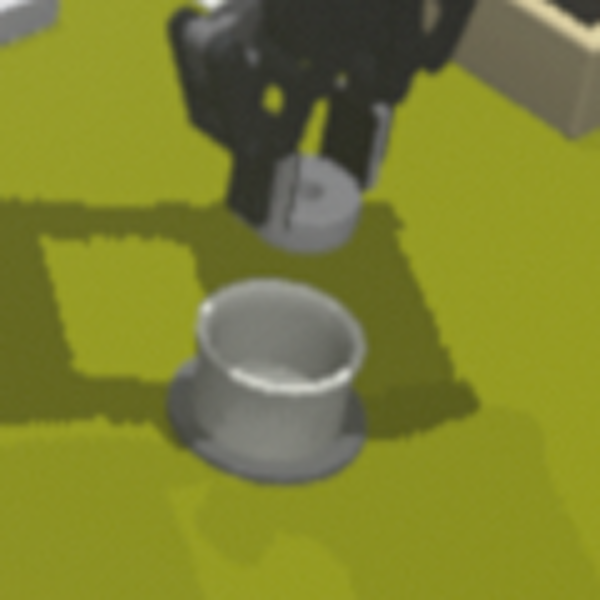

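```bash
python3 - <<'E'
from h import *
im=cv2.imread('pics/s2.png');p=np.array([591.62,-255.07,111.35])
u,v=proj('side',p).astype(int);x0,y0=u-60,v-35
print('bore',plane('side',x0+312/5-.5,y0+190/5-.5,108.7))
g=cv2.resize(im[v-10:v+20,u-20:u+25],(720,480),interpolation=cv2.INTER_CUBIC);cv2.imwrite('pics/s2d.png',g);print(u-20,v-10)
E
```

```text
bore [ 593.12847926 -258.0125734   108.7       ]
442 264
```

View pics/s2d.png

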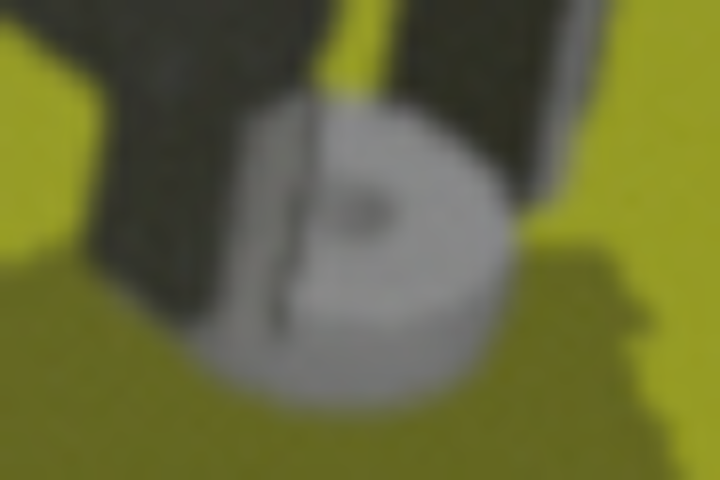

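Call:
move_arm(
  increments=[
    {"tx":0,"ty":0,"tz":-0.4,"yaw":0},
    {"tx":0,"ty":0,"tz":-0.4,"yaw":0},
    {"tx":0,"ty":0,"tz":0,"yaw":0},
    {"tx":0,"ty":0,"tz":0,"yaw":0},
    {"tx":0,"ty":0,"tz":0,"yaw":0},
  ],
)

```text
t: 13.75
tool_pos: [592.8, -256.1, 65.0]
tool_rot: [0.001, 0.706, 0.708, 0.0]
wrist_force: [-0.3, 0.7, -0.7]
opening: 35.6
grip_force: 60.6
```

Call:
move_arm(
  increments=[
    {"tx":-0.015,"ty":0.04,"tz":0,"yaw":0},
    {"tx":0,"ty":0,"tz":-0.12,"yaw":0},
    {"tx":0,"ty":0,"tz":-0.1,"yaw":0},
    {"tx":0,"ty":0,"tz":0,"yaw":0},
    {"tx":0,"ty":0,"tz":0,"yaw":0},
  ],
)

```text
t: 14.38
tool_pos: [591.1, -253.6, 50.1]
tool_rot: [-0.0, 0.706, 0.708, -0.0]
wrist_force: [-1.0, 0.6, 1.9]
opening: 35.1
grip_force: 61.7
```

```bash
python3 - <<'E'
from h import *
im=snap('side','s3')
cv2.imwrite('pics/s3c.png',cv2.resize(im[270:345,420:495],(600,600),interpolation=cv2.INTER_CUBIC))
E
```

```text
(no output)
```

View pics/s3c.png

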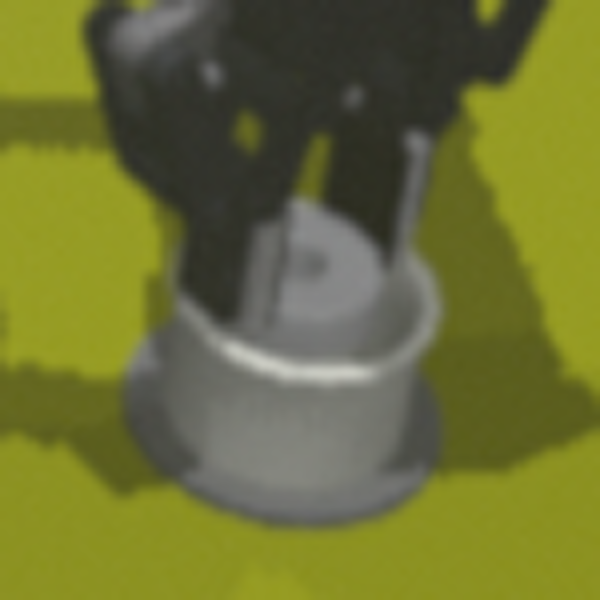

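The ring is inside the mouth, centred at about crop (310,262), and the fingertips are at rim height. I'll raise 1 mm and release.

Call:
move_arm(
  hand=0.7,
  increments=[
    {"tx":0,"ty":0,"tz":0.02,"yaw":0},
    {"tx":0,"ty":0,"tz":0,"yaw":0},
    {"tx":0,"ty":0,"tz":0,"yaw":0},
    {"tx":0,"ty":0,"tz":0,"yaw":0},
    {"tx":0,"ty":0,"tz":0.6,"yaw":0},
    {"tx":0,"ty":0,"tz":0.5,"yaw":0},
    {"tx":-0.6,"ty":0,"tz":0,"yaw":0},
    {"tx":-0.6,"ty":0,"tz":0,"yaw":0},
    {"tx":-0.6,"ty":0,"tz":0,"yaw":0},
    {"tx":-0.6,"ty":0.05,"tz":0,"yaw":0},
    {"tx":-0.54,"ty":0.04,"tz":0,"yaw":0},
    {"tx":0,"ty":0,"tz":0,"yaw":0},
    {"tx":0,"ty":0,"tz":0,"yaw":0},
  ],
)

```text
t: 16.05
tool_pos: [415.6, -248.7, 117.9]
tool_rot: [0.001, 0.707, 0.708, 0.0]
wrist_force: [0.3, -0.4, -0.1]
opening: 59.7
grip_force: 0.0
```

```bash
python3 - <<'E'
from h import *
im=snap('side','s4');t=snap('top','t4');print(telemetry.state()['tool_pos'])
a=cv2.resize(im[280:355,420:495],(400,400),interpolation=cv2.INTER_CUBIC)
b=cv2.resize(t[172:222,465:515],(400,400),interpolation=cv2.INTER_CUBIC)
cv2.imwrite('pics/s4c.png',np.hstack([a,b]))
E
```

```text
[ 415.75332637 -248.55069695  117.65548015]
```

View pics/s4c.png

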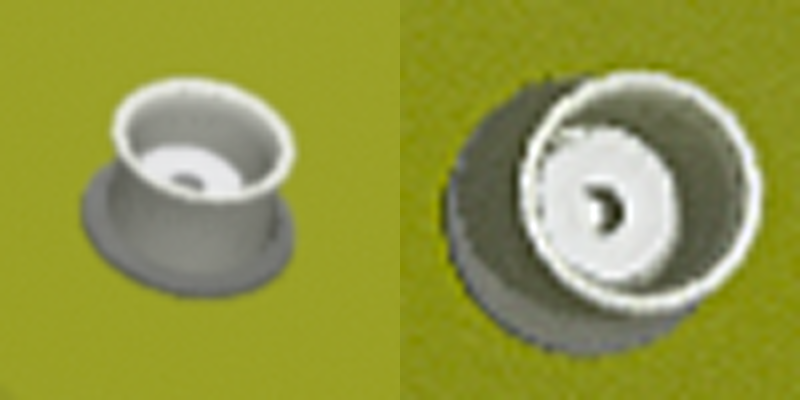

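Call:
move_arm(
  increments=[
    {"tx":-0.01,"ty":-0.01,"tz":-0.6,"yaw":0},
    {"tx":0,"ty":0,"tz":-0.6,"yaw":0},
    {"tx":0,"ty":0,"tz":-0.4,"yaw":0},
    {"tx":0,"ty":0,"tz":-0.08,"yaw":0},
    {"tx":0,"ty":0,"tz":0,"yaw":0},
    {"tx":0,"ty":0,"tz":0,"yaw":0},
    {"tx":0,"ty":0,"tz":0,"yaw":0},
  ],
)

```text
t: 17.02
tool_pos: [414.7, -249.2, 17.6]
tool_rot: [0.001, 0.706, 0.708, 0.0]
wrist_force: [0.5, 0.9, -0.4]
opening: 59.9
grip_force: 0.0
```

Call:
move_arm(
  increments=[
    {"tx":0,"ty":0,"tz":-0.065,"yaw":0},
    {"tx":0,"ty":0,"tz":0,"yaw":0},
    {"tx":0,"ty":0,"tz":0,"yaw":0},
  ],
)

```text
t: 17.4
tool_pos: [414.2, -248.8, 12.8]
tool_rot: [0.0, 0.706, 0.708, 0.0]
wrist_force: [-0.1, -0.2, -0.5]
opening: 59.6
grip_force: 0.0
```

Call:
move_arm(
  hand=0.35,
  increments=[
    {"tx":0,"ty":0,"tz":0,"yaw":0},
    {"tx":0,"ty":0,"tz":0,"yaw":0},
    {"tx":0,"ty":0,"tz":0,"yaw":0},
    {"tx":0,"ty":0,"tz":0,"yaw":0},
  ],
)

```text
t: 17.9
tool_pos: [414.2, -248.9, 13.5]
tool_rot: [0.0, 0.706, 0.708, 0.0]
wrist_force: [-2.9, 1.1, 8.9]
opening: 35.3
grip_force: 58.9
```

Call:
move_arm(
  increments=[
    {"tx":0,"ty":0,"tz":0.4,"yaw":0},
    {"tx":0,"ty":0,"tz":0.6,"yaw":0},
    {"tx":0,"ty":0,"tz":0.5,"yaw":0},
    {"tx":0.49,"ty":-0.02,"tz":0,"yaw":0},
    {"tx":0.49,"ty":-0.02,"tz":0,"yaw":0},
    {"tx":0.49,"ty":-0.02,"tz":0,"yaw":0},
    {"tx":0.49,"ty":-0.02,"tz":0,"yaw":0},
    {"tx":0.49,"ty":0,"tz":0,"yaw":0},
    {"tx":0.49,"ty":0,"tz":0,"yaw":0},
    {"tx":0,"ty":0,"tz":-0.3,"yaw":0},
    {"tx":0,"ty":0,"tz":0,"yaw":0},
    {"tx":0,"ty":0,"tz":0,"yaw":0},
    {"tx":0,"ty":0,"tz":0,"yaw":0},
    {"tx":0,"ty":0,"tz":0,"yaw":0},
  ],
)

```text
t: 19.65
tool_pos: [590.5, -253.9, 85.4]
tool_rot: [0.0, 0.707, 0.708, 0.0]
wrist_force: [0.7, -0.1, -0.4]
opening: 35.3
grip_force: 59.9
```

```bash
python3 - <<'E'
from h import *
im=snap('side','s5');st=telemetry.state();print(st['q'].round(2),st['tool_pos'],st['opening'],st['wrist_force'])
p=st['tool_pos'];u,v=proj('side',p).astype(int);print(u,v)
cv2.imwrite('pics/s5c.png',cv2.resize(im[v-15:v+45,u-30:u+30],(600,600),interpolation=cv2.INTER_CUBIC))
t=cv2.imread('pics/t4.png');print('thick in sleeve',plane('top',490.1,197.9,18))
for yo in (0,-3): print(proj('side',p+[0,yo,-4.5]),)
E
```

```text
[-0.53  0.7   1.37  0.    1.07 -0.53] [ 590.56547363 -253.81594359   85.32260028] 35.39732589334359 [ 0.49306067  0.63207967 -0.64412046]
459 286
thick in sleeve [ 591.07393979 -255.13548275   18.        ]
[458.89209451 288.00435274]
[460.11223312 288.93480115]
```

View pics/s5c.png

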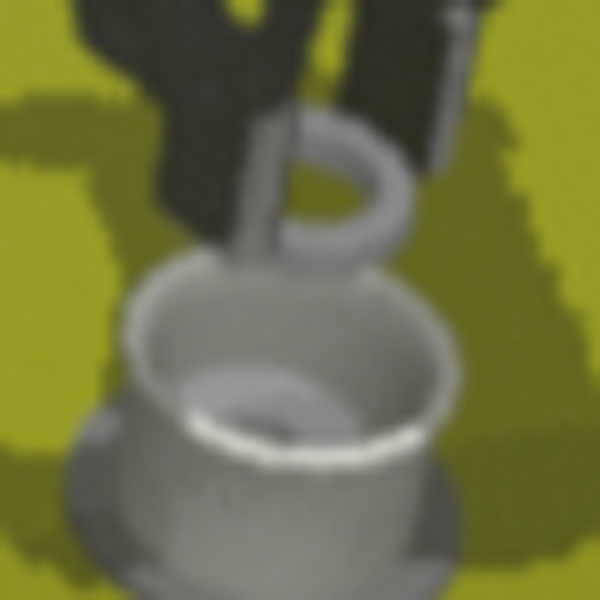

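Call:
move_arm(
  increments=[
    {"tx":0.03,"ty":-0.035,"tz":0,"yaw":0},
    {"tx":0,"ty":0,"tz":-0.3,"yaw":0},
    {"tx":0,"ty":0,"tz":-0.2,"yaw":0},
    {"tx":0,"ty":0,"tz":0,"yaw":0},
    {"tx":0,"ty":0,"tz":0,"yaw":0},
    {"tx":0,"ty":0,"tz":0,"yaw":0},
  ],
)

```text
t: 20.45
tool_pos: [592.7, -255.9, 55.3]
tool_rot: [0.0, 0.706, 0.708, 0.0]
wrist_force: [0.1, -0.2, -0.5]
opening: 35.1
grip_force: 59.9
```

Call:
move_arm(
  increments=[
    {"tx":0,"ty":0,"tz":-0.06,"yaw":0},
    {"tx":0,"ty":0,"tz":-0.01,"yaw":0},
    {"tx":0,"ty":0,"tz":0,"yaw":0},
  ],
)

```text
t: 20.82
tool_pos: [592.4, -255.7, 50.6]
tool_rot: [0.0, 0.706, 0.708, 0.0]
wrist_force: [-0.0, 0.4, 0.4]
opening: 34.8
grip_force: 59.9
```

```bash
python3 - <<'E'
from h import *
im=snap('side','s6')
cv2.imwrite('pics/s6c.png',cv2.resize(im[275:335,428:488],(600,600),interpolation=cv2.INTER_CUBIC))
E
```

```text
(no output)
```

View pics/s6c.png

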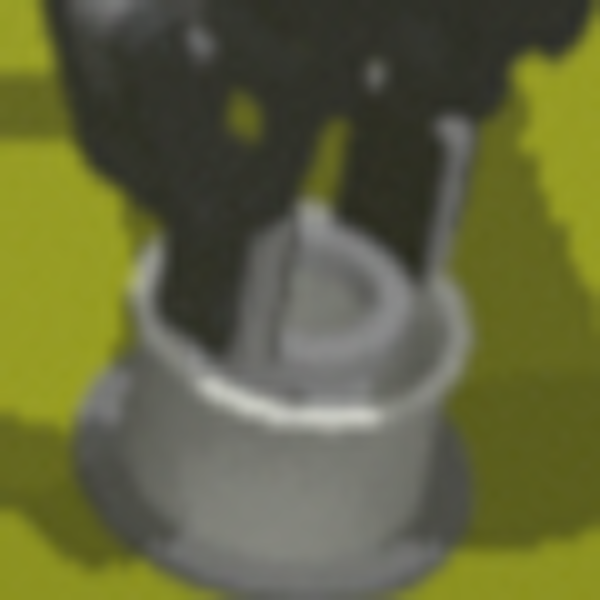

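Call:
move_arm(
  hand=0.7,
  increments=[
    {"tx":0,"ty":0,"tz":0.01,"yaw":0},
    {"tx":0,"ty":0,"tz":0,"yaw":0},
    {"tx":0,"ty":0,"tz":0,"yaw":0},
    {"tx":0,"ty":0,"tz":0,"yaw":0},
    {"tx":0,"ty":0,"tz":0.6,"yaw":0},
    {"tx":0,"ty":0,"tz":0.5,"yaw":0},
    {"tx":-0.5,"ty":0.55,"tz":0,"yaw":0},
    {"tx":-0.5,"ty":0.55,"tz":0,"yaw":0},
    {"tx":-0.5,"ty":0.55,"tz":0,"yaw":0},
    {"tx":-0.5,"ty":0.55,"tz":0,"yaw":0},
    {"tx":-0.48,"ty":0.56,"tz":0,"yaw":0},
    {"tx":0,"ty":0,"tz":0,"yaw":0},
    {"tx":0,"ty":0,"tz":0,"yaw":0},
    {"tx":0,"ty":0,"tz":0,"yaw":0},
  ],
)

```text
t: 22.62
tool_pos: [444.6, -91.0, 117.3]
tool_rot: [0.001, 0.707, 0.708, 0.0]
wrist_force: [0.5, -0.8, 0.1]
opening: 59.6
grip_force: 0.0
```

```bash
python3 - <<'E'
from h import *
im=snap('side','s7');t=snap('top','t7');print(telemetry.state()['tool_pos'])
a=cv2.resize(im[280:355,420:495],(400,400),interpolation=cv2.INTER_CUBIC)
b=cv2.resize(t[172:222,465:515],(400,400),interpolation=cv2.INTER_CUBIC)
cv2.imwrite('pics/s7c.png',np.hstack([a,b]))
E
```

```text
[444.1582356  -90.85920434 117.10257401]
```

View pics/s7c.png

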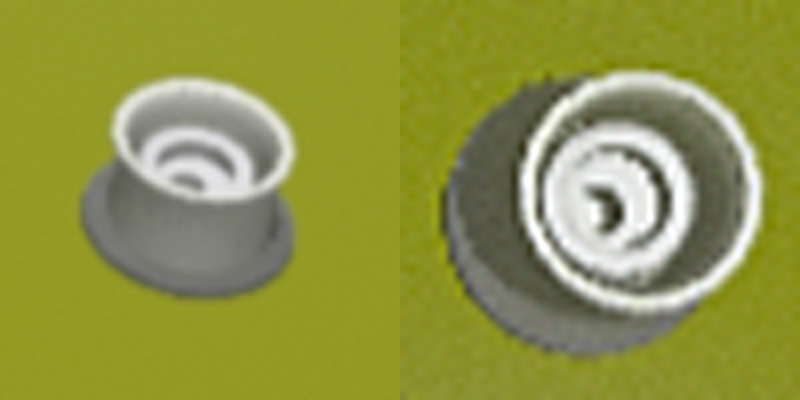

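The thin ring lies flat on the thick one in the sleeve, with concentric bores at about crop (618,200) and (605,211). Next is the collet.

Call:
move_arm(
  increments=[
    {"tx":0,"ty":0.01,"tz":-0.6,"yaw":0},
    {"tx":0,"ty":0,"tz":-0.5,"yaw":0},
    {"tx":0,"ty":0,"tz":-0.25,"yaw":0},
    {"tx":0,"ty":0,"tz":0,"yaw":0},
    {"tx":0,"ty":0,"tz":0,"yaw":0},
    {"tx":0,"ty":0,"tz":0,"yaw":0},
  ],
)

```text
t: 23.48
tool_pos: [444.2, -89.8, 36.9]
tool_rot: [0.001, 0.706, 0.708, 0.0]
wrist_force: [-0.8, -0.2, 0.3]
opening: 59.9
grip_force: 0.0
```

Call:
move_arm(
  hand=0.3,
  increments=[
    {"tx":0,"ty":0,"tz":0,"yaw":0},
    {"tx":0,"ty":0,"tz":0,"yaw":0},
    {"tx":0,"ty":0,"tz":0,"yaw":0},
    {"tx":0,"ty":0,"tz":0,"yaw":0},
  ],
)

```text
t: 23.98
tool_pos: [443.9, -89.7, 37.0]
tool_rot: [0.001, 0.706, 0.708, 0.0]
wrist_force: [-0.5, -0.0, 7.2]
opening: 33.0
grip_force: 59.0
```

```bash
python3 -c "
from h import *
print(plane('top',491.75,196.5,27), plane('top',490.1,197.9,18))"
```

```text
[ 592.38044877 -255.19818912   27.        ] [ 591.07393979 -255.13548275   18.        ]
```

Call:
move_arm(
  increments=[
    {"tx":0,"ty":0,"tz":0.4,"yaw":0},
    {"tx":0,"ty":0,"tz":0.6,"yaw":0},
    {"tx":0,"ty":0,"tz":0.2,"yaw":0},
    {"tx":0.445,"ty":0.197,"tz":0,"yaw":0},
    {"tx":0.445,"ty":0.197,"tz":0,"yaw":0},
    {"tx":0.445,"ty":0.197,"tz":0,"yaw":0},
    {"tx":0.445,"ty":0.197,"tz":0,"yaw":0},
    {"tx":0.445,"ty":0.197,"tz":0,"yaw":0},
    {"tx":0.445,"ty":0.197,"tz":0,"yaw":0},
    {"tx":0.445,"ty":0.197,"tz":0,"yaw":0},
    {"tx":0.445,"ty":0.197,"tz":0,"yaw":0},
    {"tx":0,"ty":0,"tz":-0.5,"yaw":0},
    {"tx":0,"ty":0,"tz":-0.1,"yaw":0},
    {"tx":0,"ty":0,"tz":0,"yaw":0},
    {"tx":0,"ty":0,"tz":0,"yaw":0},
    {"tx":0,"ty":0,"tz":0,"yaw":0},
  ],
)

```text
t: 25.98
tool_pos: [657.6, 4.8, 73.3]
tool_rot: [0.001, 0.706, 0.708, 0.001]
wrist_force: [0.7, 0.1, -1.1]
opening: 32.9
grip_force: 60.1
```

Call:
move_arm(
  increments=[
    {"tx":0,"ty":0,"tz":-0.12,"yaw":0},
    {"tx":0,"ty":0,"tz":-0.06,"yaw":0},
    {"tx":0,"ty":0,"tz":0,"yaw":0},
    {"tx":0,"ty":0,"tz":0,"yaw":0},
  ],
)

```text
t: 26.48
tool_pos: [657.3, 5.0, 61.4]
tool_rot: [0.0, 0.706, 0.708, 0.0]
wrist_force: [0.4, -0.5, -1.0]
opening: 32.6
grip_force: 60.1
```

Call:
move_arm(
  increments=[
    {"tx":0,"ty":0,"tz":-0.05,"yaw":0},
    {"tx":0,"ty":0,"tz":0,"yaw":0},
    {"tx":0,"ty":0,"tz":0,"yaw":0},
  ],
)

```text
t: 26.85
tool_pos: [657.6, 5.0, 59.1]
tool_rot: [0.0, 0.706, 0.708, 0.0]
wrist_force: [-0.9, 0.3, 5.3]
opening: 32.9
grip_force: 60.5
```

Contact at the expected height (TCP 59.1, foot at 22). I'll release, rise and back away.

Call:
move_arm(
  hand=0.7,
  increments=[
    {"tx":0,"ty":0,"tz":0.01,"yaw":0},
    {"tx":0,"ty":0,"tz":0,"yaw":0},
    {"tx":0,"ty":0,"tz":0,"yaw":0},
    {"tx":0,"ty":0,"tz":0,"yaw":0},
    {"tx":0,"ty":0,"tz":0.5,"yaw":0},
    {"tx":0,"ty":0,"tz":0.6,"yaw":0},
    {"tx":0,"ty":0,"tz":0.6,"yaw":0},
    {"tx":-0.6,"ty":0,"tz":0.2,"yaw":0},
    {"tx":-0.6,"ty":0,"tz":0.2,"yaw":0},
    {"tx":-0.6,"ty":0,"tz":0,"yaw":0},
    {"tx":-0.6,"ty":0,"tz":0,"yaw":0},
    {"tx":-0.6,"ty":0,"tz":0,"yaw":0},
    {"tx":-0.6,"ty":0,"tz":0,"yaw":0},
    {"tx":0,"ty":0,"tz":0,"yaw":0},
    {"tx":0,"ty":0,"tz":0,"yaw":0},
  ],
)

```text
t: 28.72
tool_pos: [442.2, 4.9, 185.5]
tool_rot: [0.001, 0.706, 0.708, 0.001]
wrist_force: [-0.1, 0.3, 0.0]
opening: 60.0
grip_force: 0.0
```

```bash
python3 - <<'E'
from h import *
s=snap('side','s8');t=snap('top','t8')
a=cv2.resize(s[140:340,240:500],(520,400));b=cv2.resize(t[130:230,180:420],(780,325))
cv2.imwrite('pics/f.png',cv2.resize(np.vstack([cv2.copyMakeBorder(a,0,0,0,260,0),b]),(645,600)))
E
```

```text
(no output)
```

View pics/f.png

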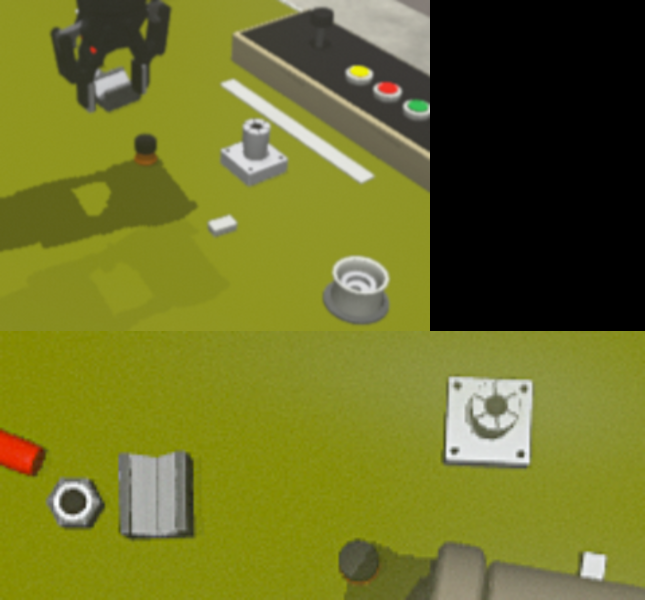

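The collet stands upright in the middle of the riser. The nut is flat at the vee block's left, both spacers are in the sleeve, and the jar, gauge block and screwdriver are untouched.

```bash
python3 -c "
from rig import workorder
print(workorder.close_job())"
```

```text
the job is handed in; nothing more can be done
None
```

I handed the job in at about 29 s, and the last pictures show all four parts in place and the jar, gauge block and screwdriver undisturbed; no verdict was returned.

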